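# Load a shaft and hold the hidden bolt head of its swing clamp

## Task

Take the stepped shaft from the pair of V blocks that stand apart on the worktop and lay it gently, centred lengthwise, in the two V blocks of the inspection fixture. Then reach down into the gap behind the fixture's bracket, grip the hidden hexagon head of the clamp's pivot bolt across two flats, turn it until the sprung clamp arm bears firmly on the shaft, and hold the head there so that the bolt cannot turn back: finish while still gripping it, because a colleague will now tighten the lock nut at the front. Touch the clamp only by its bolt head, and leave everything else on the worktop where it is.

Things in the scene. Friction and masses are not known exactly. Their poses are not given: they have to be found in the camera images.
- shaft: stepped shaft, bright turned steel, 140 mm long, 22 mm thick, 0.34 kg; to handle it is a plain 22 mm rod, either end may lie forward. Its y axis runs along it; the origin lies on its skin, 11 mm off the axis, at mid length. It starts in the V blocks 'rest'; there and in the fixture it can be gripped from above at mid length, between the V blocks.
- shaft_mid (a point): centre of the shaft: on its axis, at mid length; its y axis runs along the shaft
- rest: where the shaft waits, fixed to the worktop: two steel V blocks (each 48 mm along the V, 45 mm wide, 38 mm high), 49 mm free between them, on a black rubber strip 160 x 56 x 3 mm. Origin under the strip's centre, x along the V, z up. The waiting shaft's axis is 40 mm above the worktop.
- fixture: inspection fixture, fixed to the worktop: dark steel base plate 14 mm thick, from x = -117 to 111 and y = -82 to 74 mm about the origin, which lies on the worktop. x runs from its front (near the robot) to its back, z up. It carries two V blocks (see shaft_seat) and, at y = 30 mm, a grey U-shaped bracket (see gap) with the swing clamp.
- shaft_seat (a point): where shaft_mid lies when the shaft is seated and centred in the fixture's V blocks (like those of 'rest', V along the fixture's x). 51 mm above the worktop, at x = -36.5, y = -45 mm of the fixture; axes as the fixture's. V blocks from x = -109 to -61 and -12 to 36 mm of the fixture, tops 52 mm above the worktop; 49 mm free between.
- gap (a point): middle of the 50 mm wide gap between the bracket's two upright flanges, on the pivot axis, 73.5 mm above the worktop; axes as the fixture's. The flanges are 60 mm wide with round tops (30 mm radius about the pivot axis) and begin 25 mm before and behind this point along x; the gap is open above and at both sides, its floor is 22 mm above the worktop.
- bolt_head: hexagon head of the pivot bolt, in the gap: 24 mm across flats, 18 mm long. Origin at its centre on the pivot axis, 1 mm before 'gap'; x is the pivot axis, towards the fixture's back. It turns as one with the clamp arm. Jaws that point down and close along the fixture's y meet two flats squarely when turned by (0.5 - joint clamp) rad about the fixture's x axis (right-hand rule).
- clamp (a joint): angle of the clamp arm, rad: 0 level, where its pad meets a seated shaft; positive raised. Starts at 0.9 to 1.1, clear of the shaft's way down; stops at -0.3 and 1.3. To lower it, turn the head about the fixture's +x axis (right-hand rule). A spring lifts it with 0.2 N m near level, nothing at 1.25; its weight takes 0.05, friction 0.03 N m: let go, it rises again.
- clamp_arm: swing arm, bright steel bar 10 mm thick with the lock nut at its pivot, just in front of the bracket (x = 19 to 29 mm of the fixture, nut out to x = 2 mm). It points to the fixture's -y side and swings down over the rear V block; 75 mm from the pivot axis to its pad. Origin and axes as bolt_head's; at joint 0 they are parallel to the fixture's.
- clamp_pad (a point): underside of the small round pad below the free end of the clamp arm, which bears on the shaft; 11.5 mm below the arm's centre line
- specimen: bystander: roughness comparison plate, bright steel, 62 x 104 x 9 mm, lying left of the fixture; not to be moved
- gauge_block: bystander: steel gauge block 9 x 35 mm, standing 50 mm high, at the right, behind the waiting shaft; not to be moved or tipped over
- ring_gauge: bystander: knurled steel ring, 62 mm across, 22 mm high, at the right edge; not to be moved

How it is judged:
On the way, in this order (a step that is already met when the one before it is completed fails the run):
1. the shaft lies in the fixture's V blocks, let go, with the clamp arm still up (x of shaft_mid in the frame of shaft_seat between -0.012 and 0.012 m and y of shaft_mid in the frame of shaft_seat between -0.003 and 0.003 m and z of shaft_mid in the frame of shaft_seat between -0.003 and 0.003 m and angle between the y axis of shaft and the x axis of fixture, either way round below 0.05 rad and contact force between each of the arm, the fingers and shaft below 0.3 N and value of joint clamp above 0.7 rad and linear speed of shaft below 0.02 m/s), for 0.2 s.
2. the hidden bolt head is gripped while the clamp arm is still up (contact force between the fingers and bolt_head above 4 N and value of joint clamp above 0.6 rad), for 0.2 s.
At the end, for the whole second after the job is handed in: shaft at rest, untouched, in both V blocks of the fixture (12 mm lengthwise, 3 mm across and in height, 0.05 rad); clamp arm bears on it with over 1.5 N, joint still at -0.08 to 0.06; the gripper holds the bolt head with over 8 N and touches no other part of the clamp (x of shaft_mid in the frame of shaft_seat between -0.012 and 0.012 m and y of shaft_mid in the frame of shaft_seat between -0.003 and 0.003 m and z of shaft_mid in the frame of shaft_seat between -0.003 and 0.003 m and angle between the y axis of shaft and the x axis of fixture, either way round below 0.05 rad and contact force between each of the arm, the fingers and shaft below 0.3 N and contact force between clamp_arm and shaft above 1.5 N and value of joint clamp between -0.08 and 0.06 rad and contact force between the fingers and bolt_head above 8 N and contact force between each of the fingers, the arm and clamp_arm below 0.3 N and velocity of joint clamp between -0.05 and 0.05 rad/s and linear speed of shaft below 0.02 m/s); the arm keeps its last pose, push and grip.
It fails at once if the shaft is dropped (contact force between each of the arm, the fingers and shaft below 0.3 N and linear speed of shaft above 0.6 m/s).
It fails at once if the robot pushes on the clamp arm instead of turning the bolt head (contact force between any of the arm, the fingers and clamp_arm above 6 N).
It fails at once if a bystander is moved (distance of any of specimen, gauge_block, ring_gauge from where it was at the start of the episode above 0.02 m).
It also fails if it takes over 51 s, if anything falls off the work surface, if the arm or the gripper's body presses on something with over 40 N, if the wrist force passes 120 N, or if a joint passes its speed limit or range.

## Robot

A 7-joint arm with a two-finger parallel gripper is mounted at the origin on a cart in front of the work surface, level with it; the furniture and walls round the work are solid. World frame = base frame: x ahead of the robot, y to its left, z up, the work surface at z = 0. Lengths are in m, angles in rad, forces in N, time in s.
With the tool pointing down it reaches from about 0.425 to 0.925 m from the base axis. Payload 6.8 kg.
Tool frame: the origin (TCP) lies midway between the tips of the shut fingers; the grasp point (between the pads) lies r.grip_point_offset behind it (r.grip_point_offset is the distance from the TCP to the grasp point, in m); z points along the fingers, y is the line along which they close (so a half turn about z gives the same grasp; the last joint's range is limited). The gripper opens to 85 mm and grips with 20 to 120 N. Pads are 22 mm wide; open, the fingers measure 114 mm over their backs; the gripper's body (76 mm by 85 mm) begins 54 mm behind the grasp point. The pads swing forward as they close: fully open they stand 13 mm farther back than shut.
Start: joints at [-1.34, 0.477, 0.022, 1.555, -0.011, 1.109, -0.083], TCP at [0.224, 0.637, 0.231] pointing down, gripper open.
Joint ranges: [-2.96, 2.96], [-0.34, 2.1], [-1.41, 1.46], [0.24, 2.44], [-1.37, 4.51], [0.17, 1.92], [-2.96, 2.96]. Speed limits (rad/s): [2.39, 2.39, 3.14, 3.14, 3.14, 3.14, 3.14].

## Interface

Orientations are given as a rotation vector (axis times angle).
In Python, from bench import r gives the robot as it stands. The module is installed in compiled form; this text tells all that it offers.
- The arm moves only by the shell command python3 -m crank 'ROWS' [FORCE]. ROWS is JSON, a list of rows, each a list of 5 numbers: the shift along the world's x, y, z in units of 200 mm (1.0 is 200 mm), then the turn about the world's z in units of 45 degrees (1.0 is 45 degrees), then the opening, from -1 (shut) to 1 (fully open). In form: [[dx, dy, dz, turn, jaw], ...]. A call has 1 to 8 rows; each row shifts and turns the commanded pose from where the row before left it; what a row does not reach is not made up. A row lasts 1/12 s, in which the tool goes at most 41.7 mm and 7.16 degrees, less where a joint would pass 70% of its speed; a pose out of reach is approached as far as the arm can. A call with a number of a shift or a turn outside -1 to 1 is refused whole. A call with a gripper value outside its range is refused whole. The fingers move at their own pace and stop on an object; FORCE is the grip in N (left out, the last holds). Time passes only in rows, so rows that do not move let the fingers close. It gives the time, the measured TCP pose, the force, the opening and the grip force at its end, in the units of the state.
- r.get_obs(): the state, without advancing time (a new reading comes with each control period).
- r.grab_frame(name): name is "scene" or "top"; returns the picture (480x640x3 uint8, blue, green, red); there is no depth.
- r.camera_model(name): a dict with "fx", "fy", "cx", "cy" (pixels), "distortion" ([k1, k2, p1, p2, k3] as OpenCV has them; the pictures are not rectified), "R" (3x3) and "t" (3): a world point X has camera coordinates R X + t. Camera axes: x right, y down, z forward; pixel columns grow to the right and rows downward; lengths in m; the calibration is good to about 2 mm. A picture is of the moment at which its call begins. camera_model takes no time and is no camera call.
- r.hand_in(): hands the job in; it is judged then, once.
The state is a dict: "clock": time; "joints": joint angles; "qvel": joint speeds; "tau": joint torques, N m; "tcp_pos": TCP position; "orientation": TCP orientation; "contact_force": force on the tool from outside, world axes, zero at the start; "moment": the same for the moment, N m; "grip_width": finger opening in m; "gripper_force": force on a finger pad.
Only numpy, scipy, OpenCV 4.12 (cv2) and the standard library are available. Lean on these libraries where they do the work, as an engineer would, in place of code of your own. Each camera call takes 0.05 s, during which the arm holds its last target. There are 200 camera calls.

## Working session

There is one attempt and no reset: what is moved stays moved. The work goes in short steps, Python scripts to look and compute and a shell command to move; the robot and the scene stay as the last step left them, time stands still between calls to the robot, and variables do not carry over. Pictures are saved under pics/ and viewed, at most 10 in all, crops included, and the job is handed in when it is done.

```bash
mkdir -p pics; python3 - <<'E'
from bench import r
import cv2, numpy as np
print(r.get_obs()); print(r.grip_point_offset)
for n in("scene","top"):
    cv2.imwrite(f"pics/{n}0.png",r.grab_frame(n)); print(n,r.camera_model(n))
E
```

```text
{'clock': 0.0, 'joints': array([-1.34005097,  0.4778081 ,  0.02234454,  1.55643119, -0.01148905,
        1.10929494, -0.08310039]), 'qvel': array([-0.00032277,  0.00065613,  0.00032781, -0.00165797,  0.00169737,
        0.00035233, -0.00079162]), 'tau': array([ 6.17401820e-04, -5.96441281e+01,  1.60842106e+00, -2.81201810e+01,
        1.25414820e-02,  9.03696287e-03,  2.51548721e-05]), 'tcp_pos': array([0.22419484, 0.63606475, 0.230329  ]), 'orientation': array([-5.29653076e-01, -3.09645907e+00,  2.83702890e-03]), 'contact_force': array([ 1.27074225, -0.34521096, -0.26267777]), 'moment': array([0.0214993 , 0.02631941, 0.04184895]), 'gripper_force': 0.0, 'grip_width': 0.08550554379391598}
0.0187
scene {'fx': 487.4139881812074, 'fy': 487.4139881812074, 'cx': 310.80293650158836, 'cy': 247.74045343149714, 'distortion': array([-0.07132247,  0.        ,  0.        ,  0.        ,  0.        ]), 'R': array([[ 0.82406262, -0.56646624,  0.00606641],
       [-0.25276366, -0.37724749, -0.89095166],
       [ 0.50698258,  0.73266659, -0.45405764]]), 't': array([-0.53135708,  0.18269723,  0.68082739])}
top {'fx': 527.614723105722, 'fy': 527.614723105722, 'cx': 321.30107956997193, 'cy': 231.82787253699834, 'distortion': array([-0.16124353,  0.        ,  0.        ,  0.        ,  0.        ]), 'R': array([[ 0.00526025, -0.99991368,  0.01204033],
       [-0.98105341, -0.00749215, -0.19359257],
       [ 0.19366606, -0.01079386, -0.98100813]]), 't': array([-0.07968705,  0.59099711,  0.90806094])}
```

View pics/scene0.png

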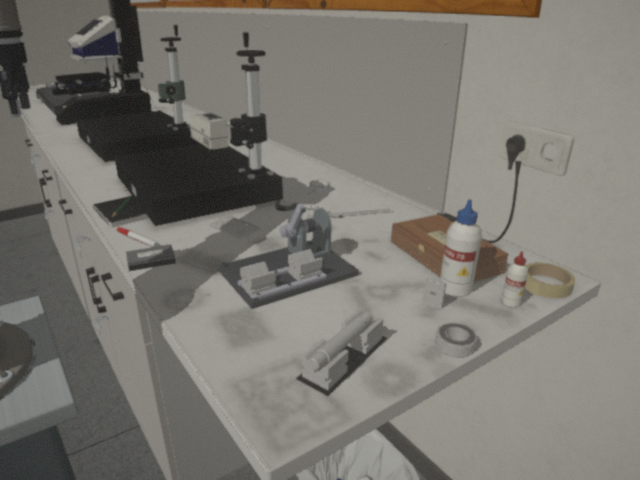

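View pics/top0.png

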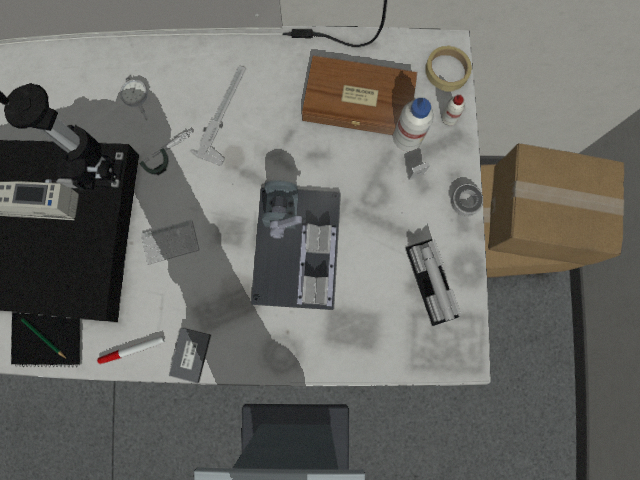

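```bash
python3 - <<'E'
import cv2
t=cv2.imread("pics/top0.png");s=cv2.imread("pics/scene0.png")
cv2.imwrite("pics/topc.png",cv2.resize(t[140:340,235:495],None,fx=3,fy=3,interpolation=cv2.INTER_CUBIC))
cv2.imwrite("pics/scenec.png",cv2.resize(s[195:395,210:470],None,fx=3,fy=3,interpolation=cv2.INTER_CUBIC))
E
```

```text
(no output)
```

View pics/topc.png

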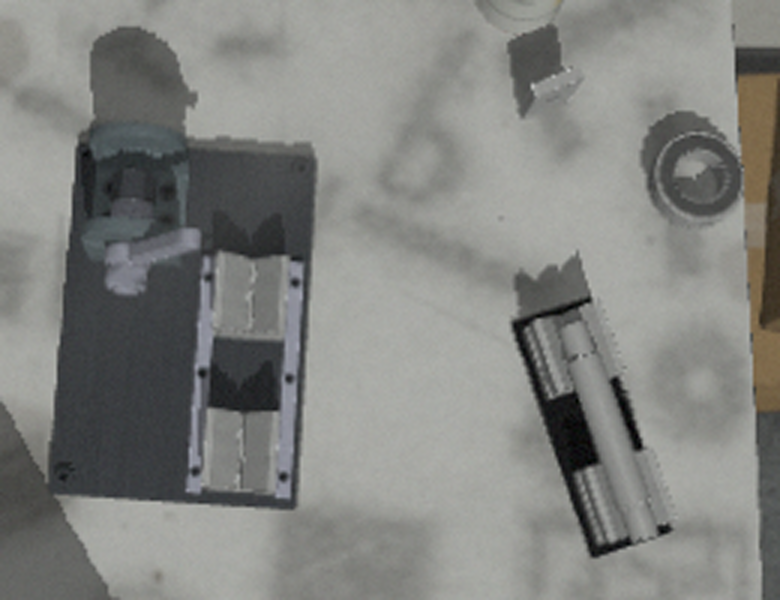

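View pics/scenec.png

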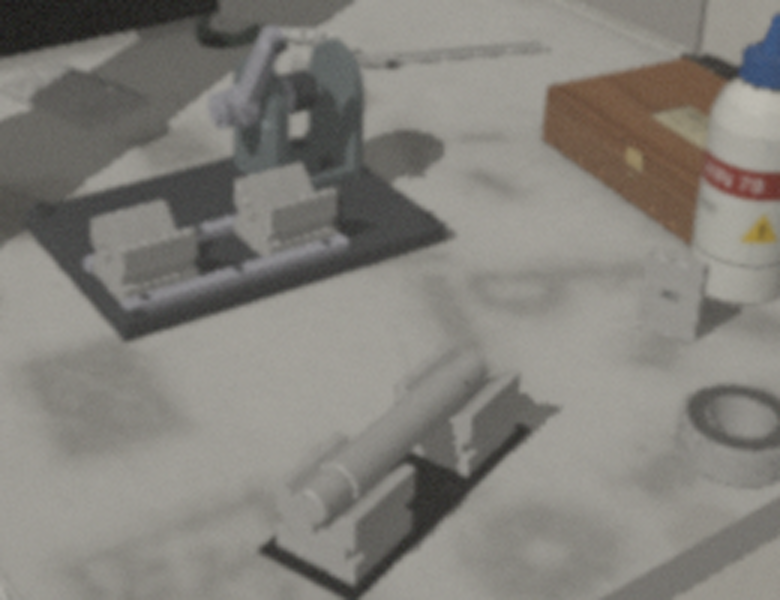

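Top view: fixture plate at about px (252–340, 182–308), V blocks right half, bracket at its back-left with the clamp arm up; shaft in the rest at about (414–458, 240–325). The scene view agrees. I fit poses to points marked in both views.

```bash
cat > h.py <<'E'
import numpy as np,cv2
from bench import r
from scipy.optimize import least_squares
C={n:r.camera_model(n) for n in("scene","top")}
def proj(n,P):
    c=C[n];K=np.array([[c["fx"],0,c["cx"]],[0,c["fy"],c["cy"]],[0,0,1.]])
    return cv2.projectPoints(np.float64(P).reshape(-1,1,3),cv2.Rodrigues(np.array(c["R"]))[0],np.array(c["t"]),K,np.array(c["distortion"]))[0][:,0]
def px(n,c): # crop pixel -> full pixel
    return np.array(c)/3+(np.array([235,140]) if n=="top" else np.array([210,195]))-1/3
def place(p,P):
    c,s=np.cos(p[2]),np.sin(p[2]);P=np.float64(P)
    return np.c_[p[0]+c*P[:,0]-s*P[:,1],p[1]+s*P[:,0]+c*P[:,1],P[:,2]+(p[3] if len(p)>3 else 0)]
def fit(pts,p0):
    f=lambda p:np.concatenate([(proj(n,place(p,np.array([P])/1000.))[0]-px(n,c)) for n,P,c in pts])
    return least_squares(f,p0,loss="soft_l1"),f
E
python3 - <<'E'
from h import *
np.set_printoptions(precision=4,suppress=True)
fx=[("top",(-117,74,14),(53,490)),("top",(-117,-82,14),(297,500)),("top",(111,-82,14),(316,157)),
("top",(36,-22.5,52),(218,252)),("top",(36,-67.5,52),(289,256)),("top",(-12,-22.5,52),(211,335)),("top",(-12,-67.5,52),(281,339)),
("top",(-61,-22.5,52),(209,408)),("top",(-61,-67.5,52),(279,411)),("top",(-109,-22.5,52),(202,489)),("top",(-109,-67.5,52),(274,494)),
("scene",(-117,-82,14),(126,328)),("scene",(111,-82,14),(452,230)),("scene",(-117,74,14),(27,212)),
("scene",(-109,-67.5,52),(124,258)),("scene",(-61,-67.5,52),(197,236)),("scene",(-12,-67.5,52),(272,207)),("scene",(36,-67.5,52),(338,188)),
("scene",(-109,-22.5,52),(92,215)),("scene",(-61,-22.5,52),(165,201))]
for z in (0,1):
    s,f=fit(fx,[.56,-.05,0]+[0]*z);print("fixture",s.x);print(f(s.x).reshape(-1,2).round(1).tolist())
sh=[("top",(-70,0,40),(646,536)),("top",(70,0,40),(571,324)),("scene",(-70,0,40),(311,508)),("scene",(70,0,40),(478,367))]
rs=[("top",(80,28,3),(514,322)),("top",(80,-28,3),(590,300)),("top",(-80,28,3),(594,556)),("top",(-80,-28,3),(672,530)),
("scene",(-80,28,3),(262,548)),("scene",(-80,-28,3),(356,597)),("scene",(80,-28,3),(531,428))]
for z in (0,1):
    for n,m in(("shaft",sh),("rest",rs)):
        s,f=fit(m,[.5,-.3,.2]+[0]*z);print(n,s.x,f(s.x).reshape(-1,2).round(1).tolist())
F=s=fit(fx,[.56,-.05,0])[0].x
for g in(60,65,70,75):
    P=place(F,np.array([[g-25,30,103.5],[g+25,30,103.5],[g-1,30,73.5],[24,30,73.5]])/1e3)
    print(g,((proj("top",P)-[235,140])*3).round().tolist(),((proj("scene",P)-[210,195])*3).round().tolist())
E
```

```text
fixture [ 0.5736 -0.0253 -0.0551]
[[-1.5, 1.3], [0.3, 3.2], [0.5, -0.1], [-0.1, -0.2], [0.5, -0.0], [0.5, -2.3], [1.7, -2.1], [-0.6, -0.0], [0.8, 0.5], [-0.0, -0.6], [0.9, -0.7], [-0.4, -1.2], [-1.0, -2.2], [-1.5, -0.7], [-0.2, -2.0], [0.5, -1.8], [-0.2, 0.9], [0.4, 0.7], [-0.4, 1.2], [-0.4, -0.8]]
fixture [ 0.5741 -0.025  -0.0575 -0.0024]
[[-1.7, 0.9], [-0.1, 3.1], [0.4, 0.0], [-0.2, -0.2], [0.3, 0.0], [0.3, -2.3], [1.4, -2.1], [-0.9, -0.2], [0.5, 0.4], [-0.3, -0.8], [0.5, -0.9], [-0.3, -0.3], [-1.0, -1.2], [-1.2, 0.2], [-0.1, -1.0], [0.6, -0.8], [-0.2, 1.9], [0.4, 1.8], [-0.2, 2.1], [-0.2, 0.2]]
shaft [ 0.5001 -0.2925  0.3085] [[0.1, 0.8], [0.4, -0.2], [0.3, -0.3], [-0.2, -0.6]]
rest [ 0.5065 -0.2899  0.316 ] [[-1.3, -0.1], [0.1, -1.4], [-0.5, 0.9], [0.6, 0.2], [-0.8, -0.1], [0.3, 1.0], [0.9, -0.4]]
shaft [ 0.5005 -0.2922  0.3078 -0.0012] [[-0.3, 0.6], [0.2, -0.3], [0.3, 0.1], [-0.2, -0.1]]
rest [ 0.5065 -0.2899  0.3161  0.0001] [[-1.2, -0.1], [0.2, -1.4], [-0.4, 0.9], [0.6, 0.2], [-0.8, -0.1], [0.3, 1.0], [0.9, -0.5]]
60 [[126.0, 228.0], [132.0, 146.0], [132.0, 201.0], [128.0, 257.0]] [[257.0, 58.0], [322.0, 43.0], [289.0, 93.0], [243.0, 104.0]]
65 [[126.0, 220.0], [133.0, 138.0], [133.0, 193.0], [128.0, 257.0]] [[264.0, 57.0], [329.0, 42.0], [295.0, 91.0], [243.0, 104.0]]
70 [[127.0, 212.0], [134.0, 130.0], [134.0, 185.0], [128.0, 257.0]] [[270.0, 55.0], [335.0, 40.0], [302.0, 89.0], [243.0, 104.0]]
75 [[128.0, 203.0], [134.0, 122.0], [134.0, 177.0], [128.0, 257.0]] [[277.0, 53.0], [341.0, 39.0], [308.0, 88.0], [243.0, 104.0]]
```

```bash
python3 - <<'E'
from h import *
t=cv2.imread("pics/top0.png");s=cv2.imread("pics/scene0.png")
a=cv2.resize(t[175:250,250:315],None,fx=6,fy=6,interpolation=cv2.INTER_CUBIC)
b=cv2.resize(s[195:270,275:340],None,fx=6,fy=6,interpolation=cv2.INTER_CUBIC)
im=np.hstack([a,b]);im=cv2.convertScaleAbs(im,alpha=1.6,beta=20)
F=np.array([.5738,-.0252,-.056])
for x,col in((19,(0,0,255)),(29,(0,255,0)),(40,(255,0,0)),(65,(0,255,255)),(90,(255,0,255))):
    # circle of 30 mm about the pivot axis in plane x
    th=np.linspace(0,np.pi,15);P=place(F,np.c_[0*th+x,30+30*np.cos(th),73.5+30*np.sin(th)]/1e3)
    for n,o,dx in(("top",(250,175),0),("scene",(275,195),390)):
        q=((proj(n,P)-o+.5)*6).round().astype(int)+[dx,0]
        cv2.polylines(im,[q.reshape(-1,1,2)],False,col,1)
cv2.imwrite("pics/br.png",im)
sp=place(F,np.array([[-36.5,-45,51]])/1e3);print(sp)
E
```

```text
[[ 0.53483853 -0.06808653  0.051     ]]
```

View pics/br.png

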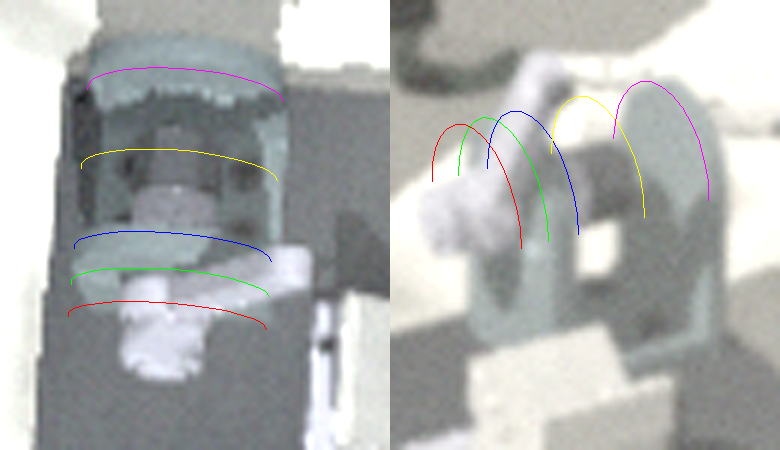

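Bracket view: overlaid arcs match the flanges in y; front flange's back edge lies at about x≈42 mm, rear flange's face at about x≈90–92, so gap ≈ x 67 mm. Start moving.

```bash
cat >> h.py <<'E'
from scipy.spatial.transform import Rotation as Ro
F=np.array([.5738,-.0252,-.056])
def st():
    o=r.get_obs();R=Ro.from_rotvec(o["orientation"]).as_matrix()
    return o["clock"],o["tcp_pos"].round(4).tolist(),"tooly deg",round(np.degrees(np.arctan2(R[1,1],R[0,1])),2),"tilt",R[:,2].round(3).tolist(),o["contact_force"].round(1).tolist(),round(o["grip_width"],4),round(o["gripper_force"],1)
E
python3 - <<'E'
from h import *
print(st()); print("need y axis deg", np.degrees(.308)+90, "fixture",np.degrees(F[2])+90)
E
python3 -m crank '[[0.1,-0.2,0,0,1],[0.1,-0.2,0,0,1],[0.1,-0.2,0,0,1],[0.1,-0.2,0,0,1],[0.1,-0.2,0,0,1],[0.1,-0.2,0,0,1]]'
python3 -c "from h import *;print(st())"
```

```text
(0.1, [0.2241, 0.6361, 0.2304], 'tooly deg', np.float64(70.59), 'tilt', [-0.0, -0.002, -1.0], [-0.0, 0.5, 0.8], 0.0851, 0.0)
need y axis deg 107.64710009002935 fixture 86.79143634726739
clock: 0.6
tcp_pos: [0.3365, 0.4108, 0.231]
orientation: [-0.529, -3.096, 0.001]
contact_force: [0.8, 0.6, -0.4]
grip_width: 0.0855
gripper_force: 0.0
(0.6, [0.3365, 0.4108, 0.231], 'tooly deg', np.float64(70.59), 'tilt', [-0.0, -0.0, -1.0], [0.8, 0.6, -0.4], 0.0855, 0.0)
```

```bash
python3 -m crank '[[0.08,-0.19,0,0.1,1],[0.08,-0.19,0,0.1,1],[0.08,-0.19,0,0.1,1],[0.08,-0.19,0,0.1,1],[0.08,-0.19,0,0.1,1],[0.08,-0.19,0,0.1,1],[0.08,-0.19,0,0.1,1],[0.08,-0.19,0,0.1,1]]'
python3 -m crank '[[0,-0.2,0,0,1],[0,-0.2,0,0,1],[0,-0.2,0,0,1],[0,-0.2,0,0,1],[0,-0.2,0,0,1],[0,-0.2,0,0,1],[0,-0.2,0,0,1],[0,-0.2,0,0,1]]'
python3 -m crank '[[0.02,-0.1,0,0.025,1],[0,0,0,0,1]]'
python3 -c "from h import *;print(st())"
```

```text
clock: 1.27
tcp_pos: [0.4642, 0.107, 0.2313]
orientation: [0.459, -3.108, -0.0]
contact_force: [1.2, 0.8, -0.2]
grip_width: 0.0853
gripper_force: 0.0
clock: 1.93
tcp_pos: [0.4635, -0.2127, 0.2313]
orientation: [-0.454, 3.109, 0.0]
contact_force: [1.0, 0.8, -0.4]
grip_width: 0.0853
gripper_force: 0.0
clock: 2.1
tcp_pos: [0.4673, -0.2365, 0.2315]
orientation: [0.473, -3.106, 0.004]
contact_force: [0.8, 0.4, -0.2]
grip_width: 0.0853
gripper_force: 0.0
(2.1, [0.4673, -0.2365, 0.2315], 'tooly deg', np.float64(107.33), 'tilt', [0.0, -0.003, -1.0], [0.8, 0.4, -0.2], 0.0853, 0.0)
```

```bash
python3 -m crank '[[0.085,-0.14,0,0,1],[0.08,-0.14,0,0,1],[0,0,-0.2,0,1],[0,0,-0.2,0,1],[0,0,-0.1,0,1],[0,0,0,0,1]]'
python3 - <<'E'
from h import *
print(st())
t=r.grab_frame("top");s=r.grab_frame("scene")
im=np.hstack([cv2.resize(a,None,fx=3.3,fy=3.3,interpolation=cv2.INTER_CUBIC) for a in(t[210:340,375:495],s[270:400,270:390])])
cv2.imwrite("pics/g1.png",im)
E
```

```text
clock: 2.6
tcp_pos: [0.4981, -0.284, 0.1263]
orientation: [0.484, -3.096, -0.008]
contact_force: [-0.3, 1.9, -0.7]
grip_width: 0.0852
gripper_force: 0.0
(2.6, [0.4981, -0.284, 0.1263], 'tooly deg', np.float64(107.76), 'tilt', [-0.009, 0.004, -1.0], [-0.3, 1.9, -0.7], 0.0852, 0.0)
```

View pics/g1.png

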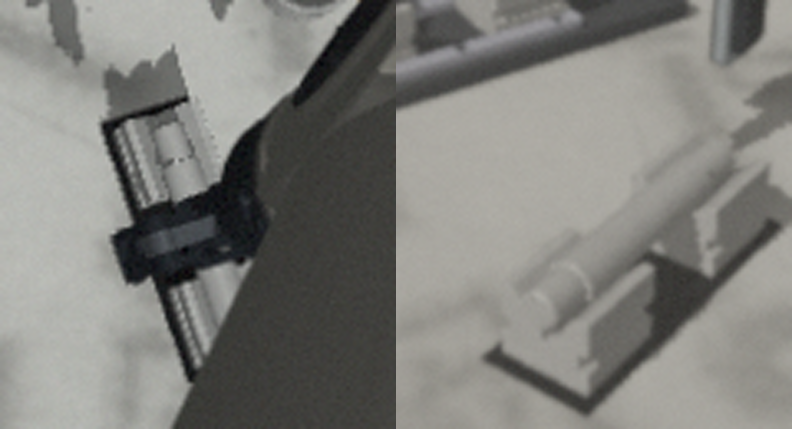

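Top view: the gripper (dark, about (190,240) in the crop) stands over the shaft's middle, jaws across it; both V blocks clear of it. Scene view shows only a finger tip at the upper right, still above.

```bash
python3 -m crank '[[0.01,-0.04,-0.1,0,1],[0,0,-0.1,0,1],[0,0,0,0,1],[0,0,0,0,1]]'
python3 -c "from h import *;print(st())"
```

```text
clock: 3.03
tcp_pos: [0.5038, -0.2948, 0.0927]
orientation: [-0.484, 3.103, -0.0]
contact_force: [0.2, 0.6, -0.2]
grip_width: 0.0853
gripper_force: 0.0
(3.0333, [0.5038, -0.2948, 0.0927], 'tooly deg', np.float64(107.73), 'tilt', [0.001, -0.0, -1.0], [0.2, 0.6, -0.2], 0.0853, 0.0)
```

```bash
python3 -m crank '[[-0.018,0.012,-0.1,0,1],[0,0,-0.1,0,1],[0,0,-0.1,0,1],[0,0,-0.05,0,1],[0,0,0,0,1],[0,0,0,0,1]]'
python3 -c "from h import *;print(st())"
python3 -m crank '[[0,0,0,0,-0.6],[0,0,0,0,-0.8],[0,0,0,0,-1],[0,0,0,0,-1],[0,0,0,0,-1],[0,0,0,0,-1]]' 60
python3 -c "from h import *;print(st())"
```

```text
clock: 3.53
tcp_pos: [0.5004, -0.2929, 0.0226]
orientation: [-0.484, 3.103, -0.001]
contact_force: [0.6, -0.5, -0.5]
grip_width: 0.0856
gripper_force: 0.0
(3.5333, [0.5004, -0.2929, 0.0226], 'tooly deg', np.float64(107.72), 'tilt', [0.001, -0.0, -1.0], [0.6, -0.5, -0.5], 0.0856, 0.0)
clock: 4.03
tcp_pos: [0.4995, -0.2918, 0.0218]
orientation: [0.484, -3.104, -0.002]
contact_force: [-2.1, 2.7, 6.9]
grip_width: 0.0204
gripper_force: 58.3
(4.0333, [0.4995, -0.2918, 0.0218], 'tooly deg', np.float64(107.73), 'tilt', [-0.0, 0.002, -1.0], [-2.1, 2.7, 6.9], 0.0204, 58.3)
```

```bash
python3 -m crank '[[0,0,0.05,0,-1],[0,0,0.1,0,-1],[0,0,0.15,0,-1],[0,0,0.15,0,-1],[0.02,0.1,0,-0.1,-1],[0.03,0.15,0,-0.1,-1],[0.03,0.18,0,-0.1,-1],[0.03,0.18,0,-0.1,-1]]'
python3 -m crank '[[0.03,0.18,0,-0.065,-1],[0.03,0.15,0,0,-1],[0,0.08,0,0,-1],[0,0,0,0,-1],[0,0,0,0,-1],[0,0,0,0,-1]]'
python3 -c "from h import *;print(st())"
```

```text
clock: 4.7
tcp_pos: [0.5212, -0.1699, 0.1118]
orientation: [0.017, 3.141, -0.0]
contact_force: [0.1, 1.1, -3.6]
grip_width: 0.0201
gripper_force: 59.3
clock: 5.2
tcp_pos: [0.5332, -0.0895, 0.1115]
orientation: [-0.089, -3.14, 0.001]
contact_force: [-0.3, -0.2, -3.3]
grip_width: 0.0204
gripper_force: 59.3
(5.2, [0.5332, -0.0895, 0.1115], 'tooly deg', np.float64(86.74), 'tilt', [-0.0, -0.001, -1.0], [-0.3, -0.2, -3.3], 0.0204, 59.3)
```

```bash
python3 -m crank '[[0.008,0.107,0,0,-1],[0,0,-0.1,0,-1],[0,0,-0.1,0,-1],[0,0,-0.04,0,-1],[0,0,0,0,-1],[0,0,0,0,-1]]'
python3 - <<'E'
from h import *
o=st();print(o);t=o[1]
im=[]
a,c,s=np.radians(o[3]-90),0,0
th=np.linspace(0,2*np.pi,25)
for n,(x0,y0) in(("top",(250,170)),("scene",(220,205))):
    f=r.grab_frame(n)[y0:y0+150,x0:x0+110];f=cv2.resize(f,None,fx=3.6,fy=3.6,interpolation=cv2.INTER_CUBIC)
    f=cv2.convertScaleAbs(f,alpha=1.4,beta=10)
    for p,z,col in((np.array([t[0],t[1],a]),t[2]+.0182,(0,255,0)),):
        for e in(-.07,.07):
            P=place(p,np.c_[0*th+e,.011*np.cos(th),z+.011*np.sin(th)])
            q=((proj(n,P)-[x0,y0]+.5)*3.6).round().astype(int);cv2.polylines(f,[q.reshape(-1,1,2)],True,col,1)
    V=place(F,np.array([[-109,-45,35.4],[36,-45,35.4]])/1e3)
    q=((proj(n,V)-[x0,y0]+.5)*3.6).round().astype(int);cv2.polylines(f,[q.reshape(-1,1,2)],True,(0,0,255),1)
    im.append(f)
cv2.imwrite("pics/p1.png",np.hstack(im))
E
```

```text
clock: 5.7
tcp_pos: [0.5349, -0.0687, 0.0634]
orientation: [-0.092, -3.14, 0.001]
contact_force: [-0.4, -0.4, -4.4]
grip_width: 0.0201
gripper_force: 59.3
(5.7, [0.5349, -0.0687, 0.0634], 'tooly deg', np.float64(86.66), 'tilt', [-0.001, -0.001, -1.0], [-0.4, -0.4, -4.4], 0.0201, 59.3)
```

View pics/p1.png

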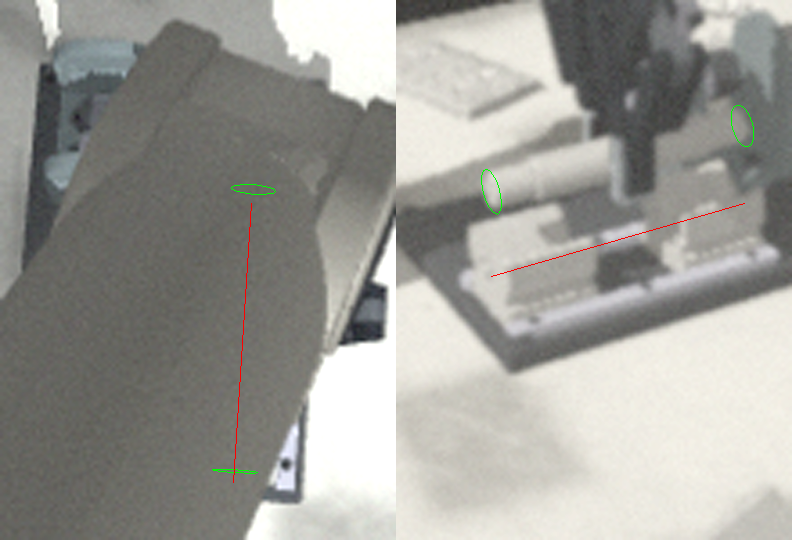

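Scene view: the shaft (ends at (490,190) and (742,125) in the crop) lies where the model says, above the fixture's V blocks and level; the top view is hidden by the arm. Lower gently.

```bash
python3 -m crank '[[0,0,-0.06,0,-1],[0,0,-0.04,0,-1],[0,0,-0.02,0,-1],[0,0,0,0,-1],[0,0,0,0,-1]]'
python3 -m crank '[[0,0,-0.015,0,-1],[0,0,0,0,-1],[0,0,0,0,-1]]'
python3 -m crank '[[0,0,-0.01,0,-1],[0,0,0,0,-1],[0,0,0,0,-1]]'
python3 -c "from h import *;print(st())"
```

```text
clock: 6.22
tcp_pos: [0.5348, -0.0672, 0.0389]
orientation: [-0.088, -3.139, 0.0]
contact_force: [0.2, -0.7, -3.8]
grip_width: 0.0203
gripper_force: 59.3
clock: 6.47
tcp_pos: [0.5352, -0.0671, 0.0363]
orientation: [0.088, 3.14, 0.0]
contact_force: [0.4, 0.2, -3.1]
grip_width: 0.0202
gripper_force: 59.3
clock: 6.72
tcp_pos: [0.5351, -0.0671, 0.0343]
orientation: [-0.088, -3.14, -0.0]
contact_force: [0.1, -0.2, -4.0]
grip_width: 0.0202
gripper_force: 59.3
(6.7167, [0.5351, -0.0671, 0.0343], 'tooly deg', np.float64(86.79), 'tilt', [-0.0, 0.0, -1.0], [0.1, -0.2, -4.0], 0.0202, 59.3)
```

```bash
python3 -m crank '[[0,0,-0.006,0,-1],[0,0,0,0,-1],[0,0,0,0,-1]]'
python3 -m crank '[[0,0,-0.005,0,-1],[0,0,0,0,-1],[0,0,0,0,-1]]'
python3 -m crank '[[0,0,-0.005,0,-1],[0,0,0,0,-1],[0,0,0,0,-1]]'
```

```text
clock: 6.97
tcp_pos: [0.5353, -0.0673, 0.0332]
orientation: [0.088, 3.14, -0.0]
contact_force: [-0.2, -1.2, -2.8]
grip_width: 0.02
gripper_force: 59.7
clock: 7.22
tcp_pos: [0.5354, -0.0675, 0.0328]
orientation: [0.089, 3.14, 0.0]
contact_force: [-3.1, -0.8, 6.0]
grip_width: 0.0203
gripper_force: 60.5
clock: 7.47
tcp_pos: [0.5355, -0.0675, 0.0327]
orientation: [0.09, 3.14, 0.002]
contact_force: [-5.8, 0.9, 18.5]
grip_width: 0.0196
gripper_force: 61.7
```

```bash
python3 -m crank '[[0,0,0.005,0,-1],[0,0,0,0,-0.6],[0,0,0,0,-0.3],[0,0,0,0,0.2],[0,0,0,0,0.5],[0,0,0,0,0.5]]'
python3 -m crank '[[0,0,0.1,0,0.5],[0,0,0.2,0,0.5],[0,0,0.2,0,0.5],[0,0,0.2,0,0.5],[0,0,0,0,0.5]]'
python3 -c "
from h import *;print(st());print(place(F+[0,.0006,0],np.array([[67,30,73.5],[70,30,73.5]])/1e3))"
```

```text
clock: 7.97
tcp_pos: [0.5352, -0.067, 0.032]
orientation: [-0.088, -3.14, 0.0]
contact_force: [-0.3, 0.4, 0.5]
grip_width: 0.0635
gripper_force: 0.0
clock: 8.38
tcp_pos: [0.5395, -0.0682, 0.179]
orientation: [0.089, 3.129, 0.001]
contact_force: [0.6, -0.7, 0.3]
grip_width: 0.064
gripper_force: 0.0
(8.3833, [0.5395, -0.0682, 0.179], 'tooly deg', np.float64(86.73), 'tilt', [0.011, 0.001, -1.0], [0.6, -0.7, 0.3], 0.064, 0.0)
[[0.64237409 0.00160293 0.0735    ]
 [0.64536939 0.00143502 0.0735    ]]
```

```bash
python3 -m crank '[[0.1,0.06,0.1,0,0],[0.15,0.1,0,0,0],[0.15,0.1,0,0,0],[0.14,0.08,0,0,0],[0,0,0,0,-0.1],[0,0,0,0,-0.1],[0,0,0,0,-0.1]]'
python3 - <<'E'
from h import *
print(st())
f=[cv2.resize(r.grab_frame(n)[y:y+150,x:x+110],None,fx=3.6,fy=3.6,interpolation=cv2.INTER_CUBIC) for n,x,y in(("top",245,170),("scene",225,190))]
cv2.imwrite("pics/p2.png",cv2.convertScaleAbs(np.hstack(f),alpha=1.4,beta=10))
E
```

```text
clock: 8.97
tcp_pos: [0.6424, 0.0002, 0.1915]
orientation: [-0.089, -3.139, 0.001]
contact_force: [-0.4, -0.5, -0.2]
grip_width: 0.0385
gripper_force: 0.0
(8.9667, [0.6424, 0.0002, 0.1915], 'tooly deg', np.float64(86.76), 'tilt', [-0.001, -0.001, -1.0], [-0.4, -0.5, -0.2], 0.0385, 0.0)
```

View pics/p2.png

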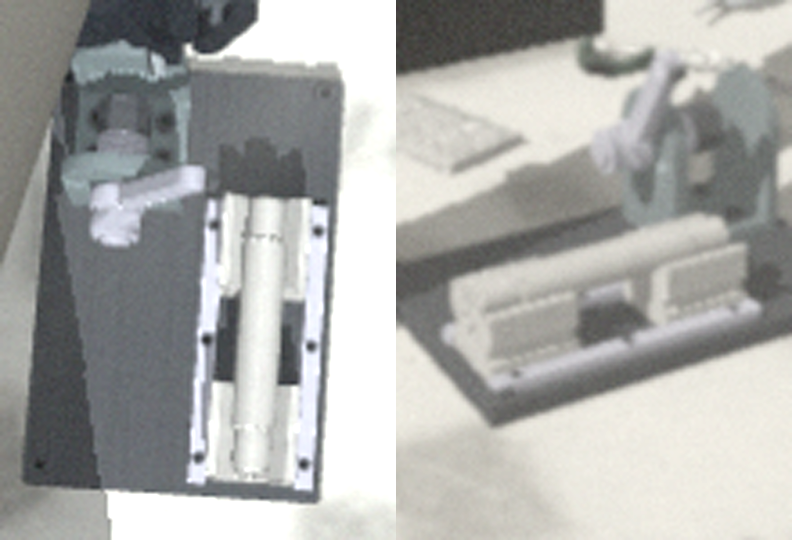

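Shaft lies seated and centred in the fixture's V blocks (top crop (245,200)–(265,480)), clamp arm still up (tip at (190,180)); head visible between flanges at about (120,95–155) in the crop.

```bash
python3 - <<'E'
from h import *
G=F+[0,.0006,0]
def q(n,P,o): return ((proj(n,place(G,np.array([P])/1e3))[0]-o+.5)*3.6).round(0)
for g in(64,67,70):
    print(g,[q("top",P,(245,170)).tolist() for P in((g-25,30,103.5),(g+25,30,103.5),(g-10,30,85.5),(g+8,30,85.5),(g-10,30,61.5),(g-10,43.8,73.5),(g-10,16.2,73.5))])
for j in(.9,1,1.1):
    for n,o in(("top",(245,170)),("scene",(225,190))):
        print(j,n,[q(n,(x,30-75*np.cos(j),73.5+75*np.sin(j)),o).tolist() for x in(19,29)])
c=cv2.imread("pics/p2.png")[:,115:125].mean((1,2));print(c[40:230:4].astype(int).tolist())
E
```

```text
64 [[116.0, 159.0], [124.0, 61.0], [121.0, 138.0], [124.0, 103.0], [124.0, 149.0], [95.0, 142.0], [150.0, 145.0]]
67 [[116.0, 153.0], [124.0, 55.0], [121.0, 132.0], [124.0, 97.0], [124.0, 144.0], [96.0, 136.0], [150.0, 140.0]]
70 [[117.0, 147.0], [125.0, 49.0], [122.0, 126.0], [125.0, 92.0], [125.0, 138.0], [96.0, 131.0], [150.0, 134.0]]
0.9 top [[207.0, 193.0], [208.0, 172.0]]
0.9 scene [[273.0, 74.0], [290.0, 70.0]]
1 top [[194.0, 190.0], [195.0, 169.0]]
1 scene [[267.0, 62.0], [284.0, 58.0]]
1.1 top [[180.0, 187.0], [181.0, 166.0]]
1.1 scene [[261.0, 51.0], [278.0, 48.0]]
[102, 147, 162, 162, 152, 147, 143, 153, 142, 96, 89, 89, 87, 85, 118, 113, 103, 106, 109, 109, 108, 108, 118, 150, 142, 149, 141, 144, 149, 158, 165, 167, 170, 167, 147, 137, 159, 183, 186, 188, 196, 216, 227, 215, 217, 219, 216, 211]
```

```bash
python3 -m crank '[[0.02,0.006,-0.05,0,-0.1],[0,0,-0.1,0,-0.1],[0,0,-0.1,0,-0.1],[0,0,-0.1,0,-0.1],[0,0,-0.05,0,-0.1],[0,0,0,0,-0.1]]'
python3 -c "from h import *;print(st())"
python3 -m crank '[[0,0,-0.05,0,-0.1],[0,0,-0.06,0,-0.1],[0,0,-0.06,0,-0.1],[0,0,-0.05,0,-0.1],[0,0,0,0,-0.1],[0,0,0,0,-0.1]]'
python3 -c "from h import *;print(st())"
```

```text
clock: 9.57
tcp_pos: [0.645, 0.0018, 0.1094]
orientation: [-0.089, -3.136, 0.001]
contact_force: [-0.5, 0.3, 0.3]
grip_width: 0.0381
gripper_force: 0.0
(9.5667, [0.645, 0.0018, 0.1094], 'tooly deg', np.float64(86.75), 'tilt', [-0.005, -0.0, -1.0], [-0.5, 0.3, 0.3], 0.0381, 0.0)
clock: 10.07
tcp_pos: [0.6466, 0.002, 0.0673]
orientation: [-0.088, -3.139, 0.0]
contact_force: [0.3, 0.2, 0.1]
grip_width: 0.0383
gripper_force: 0.0
(10.0667, [0.6466, 0.002, 0.0673], 'tooly deg', np.float64(86.78), 'tilt', [-0.001, -0.0, -1.0], [0.3, 0.2, 0.1], 0.0383, 0.0)
```

```bash
python3 -m crank '[[0,0,0,0,-0.25],[0,0,0,0,-0.35],[0,0,0,0,-0.4],[0,0,0,0,-0.4],[0,0,0,0,-0.4],[0,0,0,0,-0.4],[0,0,0,0,-0.4]]' 20
python3 -c "from h import *;print(st())"
```

```text
clock: 10.65
tcp_pos: [0.6475, 0.0012, 0.0688]
orientation: [0.089, 3.139, -0.001]
contact_force: [-1.1, -3.4, 6.2]
grip_width: 0.0261
gripper_force: 20.0
(10.65, [0.6475, 0.0012, 0.0688], 'tooly deg', np.float64(86.75), 'tilt', [0.001, -0.001, -1.0], [-1.1, -3.4, 6.2], 0.0261, 20.0)
```

```bash
python3 -m crank '[[0,0,0,0,-0.34],[0,0.01,0,0,-0.34],[0,0.01,0,0,-0.34],[0,0.005,0,0,-0.34],[0,0,0,0,-0.34]]' 120
python3 -c "from h import *;print(st())"
```

```text
clock: 11.07
tcp_pos: [0.6475, 0.002, 0.0685]
orientation: [0.093, 3.138, -0.009]
contact_force: [1.3, -12.5, 2.9]
grip_width: 0.0284
gripper_force: 6.0
(11.0667, [0.6475, 0.002, 0.0685], 'tooly deg', np.float64(86.62), 'tilt', [0.002, -0.006, -1.0], [1.3, -12.5, 2.9], 0.0284, 6.0)
```

```bash
python3 -m crank '[[0,0,0,0,-0.34],[0,0,0,0,-0.34],[0,0,0,0,-0.34]]'
python3 -m crank '[[0,0.02,0,0,-0.34],[0,0,0,0,-0.34],[0,0,0,0,-0.34],[0,0,0,0,-0.34]]'
python3 -c "from h import *;print(st())"
```

```text
clock: 11.32
tcp_pos: [0.6475, 0.002, 0.0685]
orientation: [0.093, 3.138, -0.009]
contact_force: [0.1, -11.9, 1.5]
grip_width: 0.0283
gripper_force: 6.0
clock: 11.65
tcp_pos: [0.6475, 0.0022, 0.0685]
orientation: [0.097, 3.138, -0.015]
contact_force: [0.6, -19.2, 1.2]
grip_width: 0.0281
gripper_force: 9.4
(11.65, [0.6475, 0.0022, 0.0685], 'tooly deg', np.float64(86.47), 'tilt', [0.002, -0.01, -1.0], [0.6, -19.2, 1.2], 0.0281, 9.4)
```

```bash
python3 -m crank '[[0,0.05,0,0,-0.34],[0,0.05,0,0,-0.34],[0,0,0,0,-0.34],[0,0,0,0,-0.34]]'
python3 -m crank '[[0,0,-0.01,0,-0.34],[0,0,-0.01,0,-0.34],[0,0,0,0,-0.34],[0,0,0,0,-0.34]]'
python3 -c "from h import *;print(st())"
```

```text
clock: 11.98
tcp_pos: [0.6477, 0.0034, 0.0699]
orientation: [0.115, 3.133, -0.047]
contact_force: [1.0, -53.3, 3.3]
grip_width: 0.0283
gripper_force: 26.4
clock: 12.32
tcp_pos: [0.6478, 0.0037, 0.065]
orientation: [0.115, 3.133, -0.046]
contact_force: [4.4, -53.7, -5.2]
grip_width: 0.028
gripper_force: 26.1
(12.3167, [0.6478, 0.0037, 0.065], 'tooly deg', np.float64(85.78), 'tilt', [0.005, -0.029, -1.0], [4.4, -53.7, -5.2], 0.028, 26.1)
```

```bash
python3 -m crank '[[0,0,-0.01,0,-0.34],[0,0,0,0,-0.34],[0,0,0,0,-0.34]]'
python3 -m crank '[[0,0,-0.01,0,-0.34],[0,0,0,0,-0.34],[0,0,0,0,-0.34]]'
python3 - <<'E'
from h import *
print(st())
f=[cv2.resize(r.grab_frame(n)[y:y+150,x:x+110],None,fx=3.6,fy=3.6,interpolation=cv2.INTER_CUBIC) for n,x,y in(("top",245,170),("scene",225,170))]
cv2.imwrite("pics/p3.png",cv2.convertScaleAbs(np.hstack(f),alpha=1.4,beta=10))
E
```

```text
clock: 12.57
tcp_pos: [0.6478, 0.0041, 0.0629]
orientation: [0.115, 3.133, -0.045]
contact_force: [4.3, -51.4, -4.5]
grip_width: 0.0283
gripper_force: 25.8
clock: 12.82
tcp_pos: [0.6479, 0.004, 0.0622]
orientation: [0.115, 3.133, -0.044]
contact_force: [-0.2, -51.5, 6.4]
grip_width: 0.0286
gripper_force: 25.8
(12.8167, [0.6479, 0.004, 0.0622], 'tooly deg', np.float64(85.77), 'tilt', [0.005, -0.028, -1.0], [-0.2, -51.5, 6.4], 0.0286, 25.8)
```

View pics/p3.png

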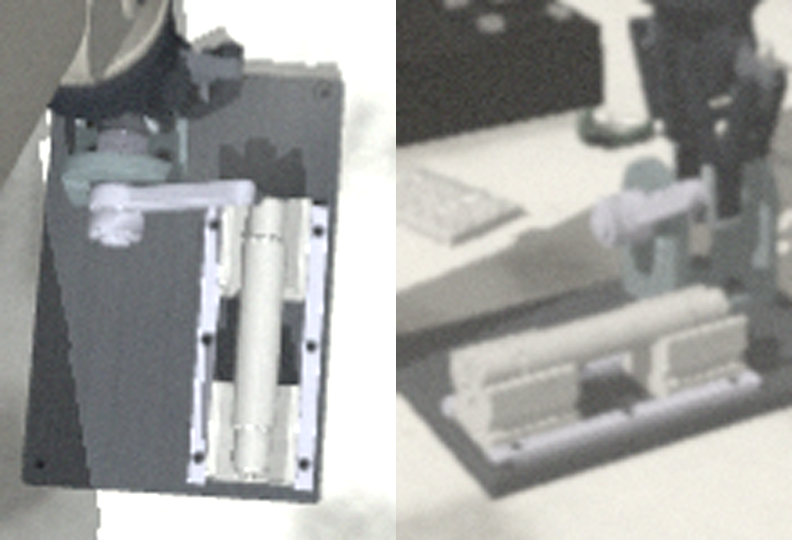

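Arm has swung down to about half way (tip at top crop (250,190), scene crop (700,195)); shaft undisturbed. The rack-style roll of the head on the −y pad works; push on.

```bash
python3 -m crank '[[0,0.06,0,0,-0.34],[0,0,0,0,-0.34],[0,0,0,0,-0.34]]'
python3 -m crank '[[0,0,-0.01,0,-0.34],[0,0,0,0,-0.34],[0,0,0,0,-0.34]]'
python3 -m crank '[[0,0,-0.01,0,-0.34],[0,0,0,0,-0.34],[0,0,0,0,-0.34]]'
python3 - <<'E'
from h import *
G=F+[0,.0006,0]
t=r.grab_frame("top");cv2.imwrite("pics/raw1.png",t)
for j in(0,.1,.2,.3,.4,.5,.6,.7): print(j,proj("top",place(G,np.array([[24,30-75*np.cos(j),73.5+75*np.sin(j)]])/1e3))[0].round(1))
for row in range(216,230,2): print(row,t[row,285:325].mean(1).astype(int).tolist())
E
```

```text
clock: 13.17
tcp_pos: [0.648, 0.0043, 0.0627]
orientation: [0.126, 3.13, -0.064]
contact_force: [1.2, -72.2, 3.7]
grip_width: 0.0281
gripper_force: 36.4
clock: 13.42
tcp_pos: [0.6481, 0.0042, 0.0619]
orientation: [0.128, 3.13, -0.062]
contact_force: [-2.3, -72.5, 14.7]
grip_width: 0.0284
gripper_force: 36.5
clock: 13.67
tcp_pos: [0.6481, 0.0041, 0.0613]
orientation: [0.128, 3.13, -0.061]
contact_force: [-8.0, -71.7, 27.0]
grip_width: 0.028
gripper_force: 36.5
0 [318.6 228.1]
0.1 [318.5 227.3]
0.2 [317.9 226.4]
0.3 [316.8 225.5]
0.4 [315.4 224.6]
0.5 [313.5 223.7]
0.6 [311.2 222.7]
0.7 [308.6 221.8]
216 [106, 104, 102, 99, 95, 95, 90, 84, 68, 73, 79, 93, 76, 79, 73, 76, 73, 77, 80, 76, 74, 62, 58, 61, 61, 61, 60, 59, 59, 60, 62, 56, 55, 57, 57, 61, 56, 54, 58, 53]
218 [105, 106, 105, 105, 98, 92, 91, 83, 66, 65, 75, 84, 77, 81, 73, 74, 77, 75, 78, 79, 74, 52, 59, 56, 54, 58, 58, 58, 61, 58, 58, 55, 55, 57, 56, 55, 56, 54, 52, 53]
220 [74, 76, 80, 78, 81, 77, 74, 66, 67, 67, 71, 77, 76, 73, 77, 76, 76, 77, 81, 80, 77, 69, 82, 82, 93, 100, 126, 128, 111, 100, 75, 64, 55, 57, 54, 53, 54, 54, 52, 53]
222 [122, 121, 125, 123, 126, 127, 127, 128, 135, 134, 138, 136, 137, 141, 139, 139, 140, 143, 143, 143, 141, 138, 137, 137, 140, 142, 150, 159, 160, 155, 141, 118, 57, 54, 52, 50, 55, 53, 50, 53]
224 [143, 139, 142, 140, 140, 140, 141, 140, 137, 141, 140, 138, 143, 143, 138, 138, 139, 141, 140, 142, 138, 138, 139, 140, 142, 145, 154, 159, 158, 154, 137, 95, 65, 63, 64, 73, 61, 50, 52, 45]
226 [154, 156, 156, 153, 152, 148, 149, 145, 147, 147, 147, 137, 140, 139, 138, 141, 141, 143, 146, 147, 148, 148, 149, 145, 145, 146, 149, 152, 151, 151, 134, 96, 79, 118, 158, 163, 157, 139, 121, 111]
228 [118, 118, 109, 111, 110, 109, 112, 103, 103, 105, 107, 102, 95, 93, 95, 95, 95, 109, 157, 150, 111, 120, 148, 160, 163, 147, 143, 145, 136, 99, 127, 138, 148, 160, 167, 162, 159, 152, 132, 119]
```

```bash
python3 -m crank '[[0,0,-0.012,0,-0.34],[0,0,0,0,-0.34],[0,0,0,0,-0.34]]'
python3 -m crank '[[0,0,-0.01,0,-0.34],[0,0,0,0,-0.34],[0,0,0,0,-0.34]]'
```

```text
clock: 13.97
tcp_pos: [0.6482, 0.0037, 0.0597]
orientation: [0.129, 3.13, -0.061]
contact_force: [-8.6, -72.2, 31.9]
grip_width: 0.028
gripper_force: 36.9
clock: 14.22
tcp_pos: [0.6481, 0.0032, 0.0574]
orientation: [0.13, 3.13, -0.062]
contact_force: [-8.6, -73.8, 29.7]
grip_width: 0.0288
gripper_force: 37.5
```

```bash
python3 -m crank '[[0,0,-0.006,0,-0.34],[0,0,0,0,-0.34],[0,0,0,0,-0.34]]'
python3 -c "from h import *;print(st())"
```

```text
clock: 14.47
tcp_pos: [0.648, 0.0029, 0.0552]
orientation: [0.13, 3.13, -0.063]
contact_force: [-5.2, -74.8, 19.6]
grip_width: 0.0281
gripper_force: 37.8
(14.4667, [0.648, 0.0029, 0.0552], 'tooly deg', np.float64(85.24), 'tilt', [0.007, -0.041, -0.999], [-5.2, -74.8, 19.6], 0.0281, 37.8)
```

```bash
python3 -m crank '[[0,0,-0.006,0,-0.34],[0,0,0,0,-0.34],[0,0,0,0,-0.34]]'
python3 -m crank '[[0,0,-0.005,0,-0.34],[0,0,0,0,-0.34],[0,0,0,0,-0.34]]'
python3 - <<'E'
from h import *
print(st())
t=r.grab_frame("top");cv2.imwrite("pics/raw2.png",t)
for row in range(220,236,2): print(row,t[row,290:330].mean(1).astype(int).tolist())
E
```

```text
clock: 14.72
tcp_pos: [0.6481, 0.0029, 0.0548]
orientation: [0.13, 3.13, -0.062]
contact_force: [-9.0, -74.3, 28.5]
grip_width: 0.0282
gripper_force: 37.7
clock: 14.97
tcp_pos: [0.6481, 0.0028, 0.0547]
orientation: [0.13, 3.13, -0.062]
contact_force: [-11.2, -72.3, 35.2]
grip_width: 0.0284
gripper_force: 37.6
(14.9667, [0.6481, 0.0028, 0.0547], 'tooly deg', np.float64(85.22), 'tilt', [0.007, -0.04, -0.999], [-11.2, -72.3, 35.2], 0.0284, 37.6)
220 [98, 94, 97, 84, 70, 70, 73, 76, 75, 77, 77, 76, 76, 76, 78, 73, 58, 54, 57, 55, 55, 55, 56, 54, 56, 56, 58, 55, 56, 52, 53, 53, 52, 52, 52, 51, 53, 50, 47, 51]
222 [69, 78, 76, 74, 73, 70, 70, 76, 75, 74, 74, 74, 77, 76, 67, 55, 55, 57, 58, 56, 56, 56, 53, 54, 54, 54, 51, 54, 51, 55, 48, 53, 50, 48, 51, 48, 51, 50, 47, 56]
224 [155, 149, 151, 147, 146, 140, 143, 138, 134, 134, 136, 138, 137, 134, 131, 133, 130, 127, 128, 117, 112, 108, 86, 77, 77, 64, 69, 89, 80, 77, 70, 59, 52, 53, 48, 47, 48, 43, 50, 55]
226 [157, 156, 157, 158, 157, 158, 157, 158, 154, 157, 153, 157, 157, 156, 155, 157, 158, 154, 155, 154, 156, 156, 155, 155, 156, 154, 1
[... 151 characters left out ...]
2, 162, 160, 160, 161, 161, 161, 160, 158, 160, 162, 161, 158, 156, 153, 134, 110, 146, 131, 124, 132, 134, 129, 131, 165]
230 [88, 91, 93, 92, 91, 94, 97, 100, 104, 101, 107, 116, 130, 127, 119, 118, 129, 151, 139, 148, 145, 144, 150, 148, 152, 157, 156, 151, 150, 144, 141, 134, 146, 128, 118, 131, 131, 129, 132, 162]
232 [73, 72, 74, 70, 73, 75, 75, 73, 74, 76, 66, 74, 117, 76, 44, 58, 111, 167, 162, 159, 145, 143, 133, 92, 108, 132, 144, 152, 159, 158, 150, 156, 141, 130, 131, 130, 131, 133, 139, 160]
234 [72, 73, 74, 74, 72, 72, 74, 74, 74, 69, 68, 95, 177, 149, 138, 96, 121, 172, 164, 153, 146, 137, 110, 93, 100, 132, 147, 156, 163, 168, 163, 156, 142, 126, 127, 128, 129, 133, 143, 164]
```

```bash
python3 -m crank '[[0,0,0,0,-0.37],[0,0,0,0,-0.38],[0,0,0,0,-0.4],[0,0,0,0,-0.45],[0,0,0,0,-0.5],[0,0,0,0,-0.5],[0,0,0,0,-0.5]]' 80
python3 - <<'E'
from h import *
print(st())
t=r.grab_frame("top");cv2.imwrite("pics/raw3.png",t);s=r.grab_frame("scene");cv2.imwrite("pics/raws3.png",s)
for row in (224,226,228,230): print(row,t[row,290:330].mean(1).astype(int).tolist())
E
```

```text
clock: 15.6
tcp_pos: [0.6481, 0.0015, 0.0551]
orientation: [0.131, 3.13, -0.064]
contact_force: [-11.9, -75.2, 39.1]
grip_width: 0.0241
gripper_force: 76.5
(15.6, [0.6481, 0.0015, 0.0551], 'tooly deg', np.float64(85.18), 'tilt', [0.007, -0.041, -0.999], [-11.9, -75.2, 39.1], 0.0241, 76.5)
224 [155, 153, 151, 147, 146, 141, 139, 139, 136, 132, 133, 141, 138, 135, 131, 132, 128, 128, 126, 118, 115, 109, 84, 81, 76, 69, 70, 91, 83, 76, 67, 62, 54, 47, 49, 50, 44, 47, 50, 56]
226 [159, 156, 158, 157, 158, 157, 156, 156, 155, 156, 157, 157, 156, 153, 155, 156, 156, 155, 155, 156, 155, 156, 155, 154, 155, 156, 157, 156, 159, 157, 139, 116, 141, 122, 110, 127, 133, 130, 138, 168]
228 [147, 148, 145, 151, 155, 153, 158, 160, 162, 163, 173, 165, 168, 168, 167, 162, 158, 160, 159, 160, 160, 161, 160, 160, 157, 161, 160, 155, 157, 151, 135, 113, 150, 132, 121, 131, 130, 130, 130, 166]
230 [86, 84, 96, 92, 92, 94, 95, 103, 102, 104, 107, 113, 131, 131, 116, 119, 131, 149, 143, 147, 142, 145, 145, 151, 169, 171, 154, 154, 148, 143, 140, 134, 146, 128, 120, 132, 128, 130, 136, 166]
```

```bash
python3 - <<'E'
from h import *
G=F+[0,.0006,0];rows=[]
for n,f,x0,y0 in(("top","pics/raw3.png",265,205),("scene","pics/raws3.png",275,205)):
    im=cv2.convertScaleAbs(cv2.resize(cv2.imread(f)[y0:y0+43,x0:x0+65],None,fx=6.1,fy=6.1,interpolation=cv2.INTER_CUBIC),alpha=1.4,beta=5)
    o=im.copy()
    for j,c in((0,(0,0,255)),(.2,(0,255,0)),(.4,(255,0,0))):
        for x in(19,29):
            d=np.array([-np.cos(j),np.sin(j)]);u=np.array([np.sin(j),np.cos(j)])
            P=np.array([[x,*(np.array([30,73.5])+a*d+b*u)] for a,b in((15,5),(75,5),(82,5),(82,-5),(75,-5),(15,-5))])/1e3
            q=((proj(n,place(G,P))-[x0,y0]+.5)*6.1).round().astype(int)
            cv2.polylines(o,[q.reshape(-1,1,2)],True,c,1)
    rows.append(np.hstack([im,o]))
cv2.imwrite("pics/fin.png",np.vstack(rows))
E
```

```text
(no output)
```

View pics/fin.png

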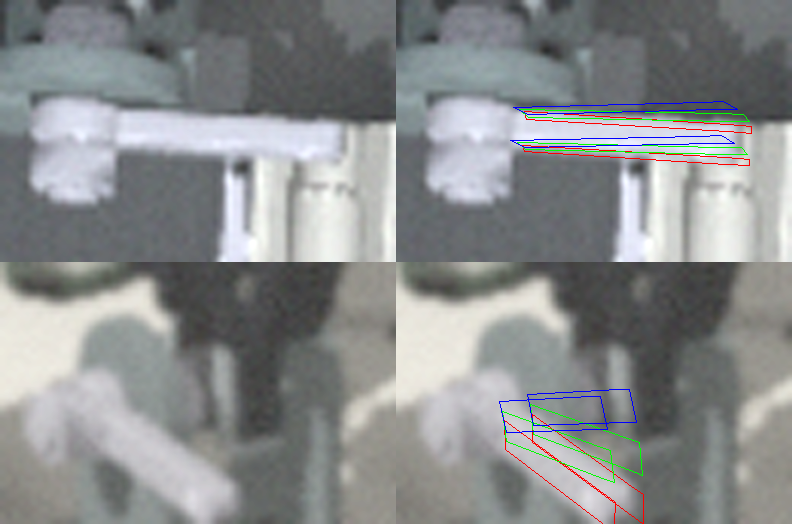

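Both views: the arm (red = joint 0 model) lies level, its pad end over the shaft at top crop (330,140); the shaft is undisturbed. I free the +y pad briefly, press a little firmer and grip again.

```bash
python3 -m crank '[[0,0,0,0,-0.34],[0,0,0,0,-0.34],[0,0,0,0,-0.34],[0,0,0,0,-0.34]]' 120
python3 -m crank '[[0,0,-0.008,0,-0.34],[0,0,0,0,-0.34],[0,0,0,0,-0.34]]'
python3 -c "from h import *;print(st())"
```

```text
clock: 16.03
tcp_pos: [0.6481, 0.0028, 0.0547]
orientation: [0.13, 3.13, -0.062]
contact_force: [-11.4, -72.5, 36.1]
grip_width: 0.0282
gripper_force: 37.6
clock: 16.28
tcp_pos: [0.6482, 0.0028, 0.0545]
orientation: [0.131, 3.13, -0.061]
contact_force: [-15.6, -72.0, 47.2]
grip_width: 0.0286
gripper_force: 37.5
(16.2833, [0.6482, 0.0028, 0.0545], 'tooly deg', np.float64(85.21), 'tilt', [0.007, -0.039, -0.999], [-15.6, -72.0, 47.2], 0.0286, 37.5)
```

```bash
python3 -m crank '[[0,0,0,0,-0.37],[0,0,0,0,-0.38],[0,0,0,0,-0.4],[0,0,0,0,-0.45],[0,0,0,0,-0.5],[0,0,0,0,-0.5],[0,0,0,0,-0.5]]' 80
python3 -m crank '[[0,0,0,0,-0.5],[0,0,0,0,-0.5],[0,0,0,0,-0.5],[0,0,0,0,-0.5],[0,0,0,0,-0.5],[0,0,0,0,-0.5],[0,0,0,0,-0.5],[0,0,0,0,-0.5]]'
python3 - <<'E'
from h import *
print(st());s=r.grab_frame("scene").astype(int);a=cv2.imread("pics/raws3.png").astype(int)
d=np.abs(s-a).mean(2)[225:300,275:345];print(d.mean(),d.max())
E
```

```text
clock: 16.87
tcp_pos: [0.6481, 0.0014, 0.0549]
orientation: [0.132, 3.13, -0.063]
contact_force: [-17.6, -74.9, 49.7]
grip_width: 0.0247
gripper_force: 75.8
clock: 17.53
tcp_pos: [0.6481, 0.0015, 0.0549]
orientation: [0.132, 3.13, -0.062]
contact_force: [-16.8, -74.5, 50.5]
grip_width: 0.0243
gripper_force: 75.8
(17.5333, [0.6481, 0.0015, 0.0549], 'tooly deg', np.float64(85.17), 'tilt', [0.007, -0.04, -0.999], [-16.8, -74.5, 50.5], 0.0243, 75.8)
1.934349206349206 17.666666666666668
```

```bash
python3 -c "
from bench import r
print(r.hand_in())"
```

```text
the job is handed in; nothing more can be done
None
```

I handed the job in with the shaft lying centred in the fixture's V blocks and the clamp arm level on it; the bolt head is gripped at about 76 N, held corner to corner instead of across two flats because the tool cannot tilt; no verdict came back, and I estimate rather than measured that the arm bears on the shaft with about 5 N.

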